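# Find and pull the loose burner knob on the plancha

### The job

One of the plancha's three burner knobs is worn and sits loose on its valve stem. Find it by gently rocking the knobs, first anticlockwise and then clockwise until you feel the stop, without forcing any valve on; then pull the loose knob straight off and put it in the aluminium mixing bowl. Leave the two tight knobs seated on their stems with the valves off, and leave the bowl, molcajete, pestle and cutting board where they stand.

Things in the scene. Friction and masses are not known exactly. Their poses are not given: they have to be found in the camera images.
- plancha: low gas plancha, 300 (x) by 400 (y) mm, aluminium; origin under its centre on the ledge, z up, -x its front, towards the robot. Flat front deck 50 mm above the ledge with three identical-looking black knobs in a row along y, 120 mm apart. The dark griddle begins 60 mm behind the knob axes; its rim reaches 74 mm above the ledge
- seat_1 (a point): point on the plancha's deck on the axis of the left (+y) knob and valve, at deck height, where the knob's underside rests; axes as the plancha's. Every knob: round skirt 52 mm across, 21 mm high; on it a grip bar 46 mm long, 16 mm wide, 21 to 47 mm above the deck, with a white line on top that points to the front (-x) at off (within 0.05 rad at the start); 60 g
- seat_2 (a point): point on the plancha's deck on the axis of the middle knob and valve, at deck height, where the knob's underside rests; axes as the plancha's. Play on the stem: two knobs turn freely about 0.06 rad each way from off, then the sprung stem resists; the loose one, which may be any of the three, about 0.35 rad each way, then its stop on the stem
- seat_3 (a point): point on the plancha's deck on the axis of the right (-y) knob and valve, at deck height, where the knob's underside rests; axes as the plancha's. Every knob lifts straight up off its 18 mm high stem, with no catch
- valve_1 (a joint): brass stem of the left (+y) burner's gas valve, under its knob. 0 = off. Sprung back to 0 with 4 N m per rad; positive = anticlockwise seen from above. A tight knob carries it along once its small play is used up; forcing it beyond about 0.13 rad (about 0.5 N m) leaks gas
- valve_2 (a joint): brass stem of the middle burner's gas valve, under its knob. 0 = off. Sprung back to 0 with 4 N m per rad; positive = anticlockwise seen from above. A tight knob carries it along once its small play is used up; forcing it beyond about 0.13 rad (about 0.5 N m) leaks gas
- valve_3 (a joint): brass stem of the right (-y) burner's gas valve, under its knob. 0 = off. Sprung back to 0 with 4 N m per rad; positive = anticlockwise seen from above. A tight knob carries it along once its small play is used up; forcing it beyond about 0.13 rad (about 0.5 N m) leaks gas
- bowl: round aluminium mixing bowl, 200 mm across the rim, 85 mm high, wall 3 mm, 350 g; origin at the centre of its underside; stands left or right of the plancha
- molcajete: large grey stone mortar on three legs, 190 mm across, 115 mm high, 3.5 kg; origin at the centre of its underside; stands on the side of the plancha away from the bowl. Leave alone
- pestle: wooden pestle, 170 mm long, lying along its x axis, 42 mm thick at most; origin on the ledge under its middle. Leave alone
- board: red plastic cutting board, 300 mm long (x), 14 mm thick, standing upright 212 mm high in a dark wooden foot 160 by 80 mm; origin at the centre of the foot's underside. Leave alone
Mind the look-alikes: they are no part of the job. What is shaped like the bowl but orange or turquoise is not meant.

How it is judged:
By the outcome, as a careful person would: the job done as asked, in the order asked, and still so for the second after the job is handed in, with the robot touching nothing.
It also fails if it takes over 72 s, if anything falls off the work surface, if the arm or the gripper's body presses on something with over 40 N, if the wrist force passes 120 N, or if a joint passes its speed limit or range.

### The arm

A 7-joint arm with a two-finger parallel gripper is mounted at the origin on the work surface. World frame = base frame: x ahead of the robot, y to its left, z up, the work surface at z = 0. Lengths are in m, angles in rad, forces in N, time in s.
With the tool pointing down it reaches from about 0.425 to 0.925 m from the base axis. Payload 6.8 kg.
Tool frame: the origin (TCP) lies on the front face of the gripper's body, between the roots of the fingers; the fingertips stand 73 mm ahead of it and the grasp point (between the pads) lies 54 mm ahead of it (env.nose_length is the distance from the TCP to the fingertips, in m); z points along the fingers, y is the line along which they close (so a half turn about z gives the same grasp; the last joint's range is limited). The gripper opens to 85 mm and grips with 20 to 120 N. Pads are 22 mm wide; open, the fingers measure 114 mm over their backs; the gripper's body (76 mm by 85 mm) begins 54 mm behind the grasp point. The pads swing forward as they close: fully open they stand 13 mm farther back than shut.
Start: joints at [-1.316, 0.477, 0.022, 1.555, -0.011, 1.109, -0.083], TCP at [0.24, 0.631, 0.304] pointing down, gripper open.
Joint ranges: [-2.96, 2.96], [-0.34, 2.1], [-1.41, 1.46], [0.24, 2.44], [-1.37, 4.51], [0.17, 1.92], [-2.96, 2.96]. Speed limits (rad/s): [2.39, 2.39, 3.14, 3.14, 3.14, 3.14, 3.14].

### API

Orientations are given as a unit quaternion [w, x, y, z].
In Python, from cell import env, kin, camera, calibration, job gives the robot as it stands. The module is installed in compiled form; this text tells all that it offers. Calls block until the motion is done:
- env.reach(position, orientation): joint-space move of the TCP to a pose.
- env.movel(position, velocity=0.15, rot=None, stop_force=None): straight line of the TCP; rot=None keeps the orientation; velocity is the mean speed in m/s. With stop_force (N) it stops when the force on the tool has changed by that much, and returns True; else False.
- env.goto_joints(angles): joint-space move.
- env.grip(opening, f_grip=None): finger opening in m; f_grip is the grip in N (None keeps the last); returns when the fingers have stopped.
- env.dwell(seconds).
- kin.inverse_kinematics(position, orientation): joint angles nearest the present ones, or None.
- env.get_state(): the state.
- camera(name): name is "side" or "top" or "wrist"; returns (picture, depth): 480x640x3 uint8, blue, green, red; 480x640 float32, m along the optical axis (not along the pixel's ray), 0 where there is no reading.
- calibration(name): a dict with "fx", "fy", "cx", "cy" (pixels), "rvec" (rotation vector, rad) and "tvec" (3), from world to camera coordinates, as OpenCV has them. Camera axes: x right, y down, z forward; pixel columns grow to the right and rows downward; lengths in m; the calibration is good to about 2 mm. A picture is of the moment at which its call begins: read the wrist's pose just before it. calibration takes no time and is no camera call; for the wrist camera it gives the pose at the moment of the call.
A pose or a line that the arm cannot do raises env.PlanningError and nothing moves.
- job.job_done(): hands the job in; it is judged then, once.
The state is a dict: "time": time; "qpos": joint angles; "joint_velocities": joint speeds; "joint_torque": joint torques, N m; "tcp_pos": TCP position; "orientation": TCP orientation; "force": force on the tool from outside, world axes, zero at the start; "torque": the same for the moment, N m; "opening": finger opening in m; "gripper_force": force on a finger pad.
Only numpy, scipy, OpenCV 4.12 (cv2) and the standard library are available. Lean on these libraries where they do the work, as an engineer would, in place of code of your own. Each camera call takes 0.05 s, during which the arm holds its last target. There are 200 camera calls.

## Working session

There is one attempt and no reset: what is moved stays moved. The work goes in short steps, each a Python script; the robot and the scene stay as the last script left them, time stands still between calls to the robot, and variables do not carry over. Pictures are saved under pics/ and viewed, at most 10 in all, crops included, and the job is handed in when it is done.

```bash
mkdir -p pics; cat > h.py <<'E'
import numpy as np, cv2
from cell import env, kin, camera, calibration, job
def cam(name):
    c=calibration(name); img,d=camera(name); return img,d,c
def pts(d,c):
    v,u=np.mgrid[0:480,0:640]
    P=np.stack([(u-c['cx'])/c['fx']*d,(v-c['cy'])/c['fy']*d,d],-1)
    R=cv2.Rodrigues(np.array(c['rvec'],float))[0]
    W=(P-np.array(c['tvec']).ravel())@R
    W[d==0]=np.nan
    return W
def ray(u,v,z,c):
    R=cv2.Rodrigues(np.array(c['rvec'],float))[0]; t=np.array(c['tvec']).ravel()
    o=-R.T@t; r=R.T@np.array([(u-c['cx'])/c['fx'],(v-c['cy'])/c['fy'],1])
    return o+r*(z-o[2])/r[2]
def st():
    s=env.get_state(); return s
E
python3 - <<'E'
from h import *
for n in ['top','side']:
    i,d,c=cam(n); cv2.imwrite(f'pics/{n}0.png',i); np.savez(f'{n}0.npz',i=i,d=d,W=pts(d,c)); print(n,c)
s=st(); print(s)
E
```

```text
top {'fx': 589.901231353022, 'fy': 589.901231353022, 'cx': 313.94308414537835, 'cy': 241.51072795363024, 'rvec': array([ 2.16188566, -2.10463011,  0.15324112]), 'tvec': array([0.04187414, 0.45903935, 1.91689064])}
side {'fx': 459.6047585809232, 'fy': 459.6047585809232, 'cx': 318.4638559079518, 'cy': 232.0200478895736, 'rvec': array([ 2.24751524, -0.72772439,  0.32355647]), 'tvec': array([-0.36386497,  0.26854083,  1.03232603])}
{'time': 0.1, 'qpos': array([-1.31612654,  0.47770814,  0.02235549,  1.55633377, -0.01148902,
        1.1093514 , -0.0831058 ]), 'joint_velocities': array([ 0.00092221,  0.00033866, -0.00014996, -0.00226778,  0.00114377,
        0.00015344,  0.00023794]), 'joint_torque': array([ 4.82113057e-03, -5.97761679e+01,  1.61419004e+00, -2.81952721e+01,
        1.29315653e-02,  5.00284237e-03,  6.22370771e-05]), 'tcp_pos': array([0.23939696, 0.63067236, 0.3030373 ]), 'orientation': array([-8.28433463e-05,  1.80387963e-01,  9.83595183e-01, -8.32014612e-04]), 'force': array([-0.05645259, -0.50970194, -0.13366307]), 'torque': array([-0.01306429, -0.02122666,  0.06150756]), 'gripper_force': 0.0, 'opening': 0.08557793170124843}
```

View pics/top0.png

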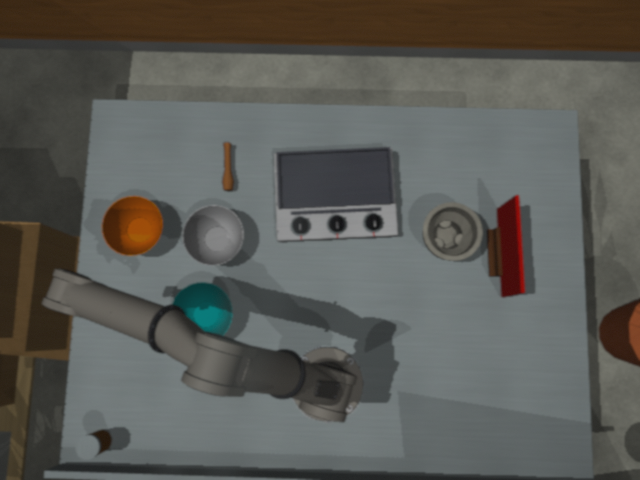

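View pics/side0.png

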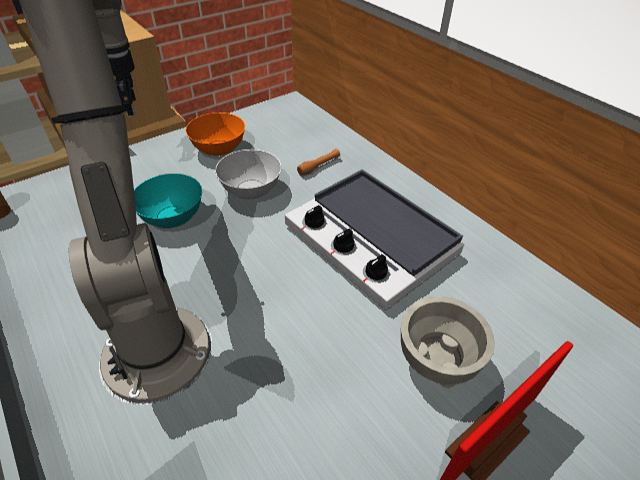

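Top view: the grey aluminium bowl is at (214,235). Its look-alikes are orange at (133,226) and turquoise at (203,308), so I choose the grey one. The knobs are at (301,226), (338,224) and (374,222). The molcajete is at (453,232) and the board at (510,245), both to the right, and the pestle is at (228,166).

```bash
python3 - <<'E'
from h import *
i,d,c=cam('top'); W=pts(d,c)
for u,v in [(301,226),(338,224),(374,222)]:
    sub=i[v-14:v+15,u-14:u+15]; m=(cv2.cvtColor(sub,cv2.COLOR_BGR2GRAY)<75).astype(np.uint8)
    n,l,s,ce=cv2.connectedComponentsWithStats(m); k=1+np.argmax(s[1:,4]); 
    print(s[k],ce[k]+[u-14,v-14], ray(*(ce[k]+[u-14,v-14]),0.075,c).round(4), 'topz',np.nanmax(W[v-8:v+8,u-8:u+8,2]), 'cloud', [np.nanmean(W[v-14:v+15,u-14:u+15][(W[v-14:v+15,u-14:u+15,2]>.062)],0).round(4)])
# plancha orientation: griddle dark mask
g=cv2.cvtColor(i,cv2.COLOR_BGR2GRAY)
m=np.zeros_like(g); m[140:215,265:405]=(g[140:215,265:405]<95)
m=cv2.morphologyEx(m,cv2.MORPH_OPEN,np.ones((5,5)))
cn=max(cv2.findContours(m,0,2)[0],key=cv2.contourArea); b=cv2.boxPoints(cv2.minAreaRect(cn)); print([ray(*p,.072,c).round(3)[:2] for p in b])
# bowl: rim
sub=W[200:270,178:250]; m=(sub[...,2]>.075)&(sub[...,2]<.1); P=sub[m]; print('rim',len(P),np.nanmin(P,0),np.nanmax(P,0),(np.nanmin(P,0)+np.nanmax(P,0))/2)
cv2.imwrite('pics/close0.png',cv2.resize(i[195:275,170:410],None,fx=3.3,fy=3.3,interpolation=cv2.INTER_CUBIC))
for u,v in [(214,240),(287,234),(355,230),(150,300)]: print(W[v,u])
E
```

```text
[  5   5  18  17 222] [300.64414414 225.06756757] [0.5048 0.0984 0.075 ] topz 0.10795972999037143 cloud [array([0.5048, 0.1018, 0.0795])]
[  5   5  17  18 235] [336.93191489 223.5106383 ] [ 0.513  -0.0197  0.075 ] topz 0.10484793432054583 cloud [array([ 0.5135, -0.0173,  0.0798])]
[  5   6  18  17 228] [373.21052632 221.86842105] [ 0.5214 -0.1377  0.075 ] topz 0.10752860902124058 cloud [array([ 0.5217, -0.1352,  0.0802])]
[array([0.76 , 0.188]), array([ 0.781, -0.223]), array([ 0.581, -0.229]), array([0.559, 0.175])]
rim 356 [0.36400713 0.28524635 0.07500428] [0.5637254  0.48366946 0.09727217] [0.46386627 0.3844579  0.08613823]
[0.45875513 0.39138921 0.00738882]
[0.47844011 0.14347534 0.04947552]
[ 0.49834378 -0.08048889  0.04528234]
[0.25195336 0.59456454 0.00285103]
```

View pics/close0.png

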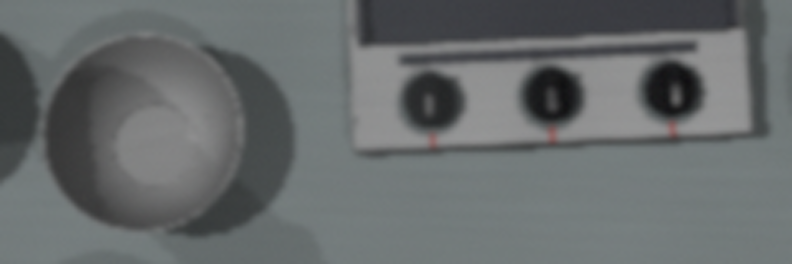

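The crop confirms the plain grey bowl at about (0.464, 0.384). The three knobs' white lines point to the front, and the plancha's yaw is about 0.07. Next is a closer wrist view over the middle knob.

```bash
cat >> h.py <<'E'
def Q(y): return [0,np.cos(y/2),np.sin(y/2),0]
def yaw(s=None):
    q=(s or st())['orientation']; return 2*np.arctan2(q[2],q[1])
E
python3 - <<'E'
from h import *
for y in (0.07,0.07+np.pi,0.07-np.pi):
    for p in [(.505,.099,.147),(.513,-.019,.147),(.5215,-.137,.147),(.464,.384,.2)]:
        q=kin.inverse_kinematics(p,Q(y)); print(round(y,2),None if q is None else np.round(q,2))
y=min((0.07,0.07+np.pi,0.07-np.pi),key=lambda y:abs((kin.inverse_kinematics((.513,-.019,.147),Q(y)) if kin.inverse_kinematics((.513,-.019,.147),Q(y)) is not None else [9]*7)[6]))
print('yaw',y)
env.reach([.50,-.019,.30],Q(y)); s=st(); print(s['time'],s['tcp_pos'],yaw(s),s['force'],s['torque'])
i,d,c=cam('wrist'); W=pts(d,c); cv2.imwrite('pics/w1.png',i); np.savez('w1.npz',i=i,d=d,W=W,c=c)
E
```

```text
0.07 [-0.8   0.51  0.62  2.1  -0.46  0.68 -1.37]
0.07 [-0.67  0.55  0.75  2.1  -0.58  0.71 -1.03]
0.07 [-0.55  0.67  0.94  2.05 -0.77  0.81 -0.64]
0.07 [-1.26  0.55  0.63  1.86 -0.41  0.87 -1.93]
3.21 [-0.45  0.44  0.17  2.07 -0.12  0.64  1.44]
3.21 [-0.34  0.45  0.31  2.08 -0.22  0.64  1.77]
3.21 [-0.18  0.49  0.41  2.03 -0.3   0.68  2.06]
3.21 [-0.8   0.47  0.    1.83 -0.    0.84  0.85]
-3.07 [-0.45  0.44  0.17  2.07 -0.12  0.64  1.44]
-3.07 [-0.34  0.45  0.31  2.08 -0.22  0.64  1.77]
-3.07 [-0.18  0.49  0.41  2.03 -0.3   0.68  2.06]
-3.07 [-0.8   0.47  0.    1.83 -0.    0.84  0.85]
yaw 0.07
2.6333 [ 0.50030499 -0.01799878  0.29997729] 0.0721584649247506 [-0.16903035 -0.220832   -0.46242601] [0.01986916 0.00835529 0.02326296]
```

View pics/w1.png

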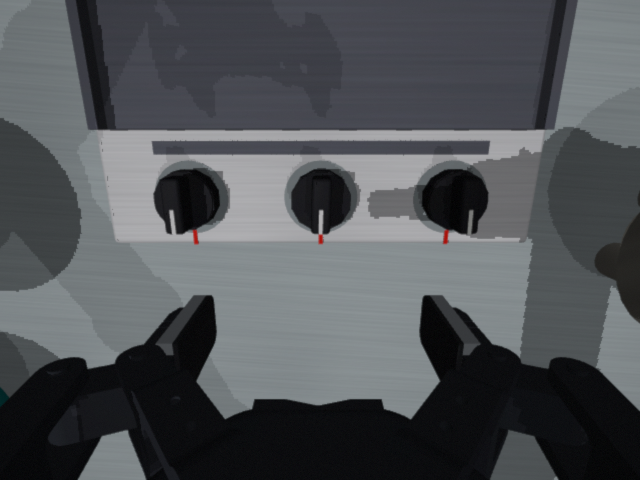

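The wrist view shows the knobs at about (187,200), (321,200) and (455,200), with white lines at (172,222), (321,222) and (470,222). Red marks below them show the off position. I'll get the bar tops from depth.

```bash
python3 - <<'E'
from h import *
z=np.load('w1.npz',allow_pickle=True); i,W,c=z['i'],z['W'],z['c'].item()
hs=cv2.cvtColor(i,cv2.COLOR_BGR2HSV)
roi=np.zeros((480,640),bool); roi[140:250,140:500]=1
print('deck z',np.nanmedian(W[215:235,250:285,2]))
zz=W[...,2]-np.nanmedian(W[215:235,250:285,2])+.05
top=(roi&(zz>.088)&(zz<.11)).astype(np.uint8)
n,l,s,ce=cv2.connectedComponentsWithStats(top)
for k in range(1,n):
    if s[k,4]<100: continue
    P=W[l==k][:,:2]; r=cv2.minAreaRect(P.astype(np.float32)*1000); print('bar',s[k],r,P.mean(0).round(4),W[l==k][:,2].mean())
red=(roi&(hs[...,1]>120)&((hs[...,0]<10)|(hs[...,0]>170))).astype(np.uint8)
n,l,s,ce=cv2.connectedComponentsWithStats(red)
R=[]
for k in range(1,n):
    if s[k,4]<10: continue
    p=ray(*ce[k],.05,c)[:2]; R.append(p); print('red',ce[k],p.round(4))
wh=(roi&(i.min(2)>150)&(zz>.085)).astype(np.uint8)
n,l,s,ce=cv2.connectedComponentsWithStats(wh)
for k in range(1,n):
    if s[k,4]<20: continue
    P=np.array([ray(x,y,.097,c)[:2] for y,x in np.argwhere(l==k)]); vx=cv2.fitLine(P.astype(np.float32),2,0,0,0).ravel(); print('white',s[k],P.mean(0).round(4),'ang',np.arctan(vx[1]/vx[0]))
E
```

```text
deck z 0.050094644249873546
bar [ 160  177   28   58 1261] ((507.7091064453125, 99.33709716796875), (46.34651184082031, 16.062225341796875), 3.719132661819458) [0.509  0.0982] 0.09599345346327917
bar [ 311  177   21   58 1112] ((516.449951171875, -19.577194213867188), (46.012290954589844, 16.016000747680664), 2.556666612625122) [ 0.5177 -0.0195] 0.0966953911436913
bar [ 455  177   27   58 1280] ((525.0310668945312, -138.75131225585938), (46.12007141113281, 16.241769790649414), 6.565220355987549) [ 0.5262 -0.1372] 0.09599396060060984
red [194.98214286 236.125     ] [0.4702 0.0976]
red [445.56451613 236.25806452] [ 0.4873 -0.1425]
red [320.5 239. ] [ 0.4759 -0.0229]
white [170 211   6  24  76] [0.4952 0.0994] ang 0.071172826
white [319 211   4  23  68] [ 0.5041 -0.0201] ang 0.035740346
```

```bash
cat >> h.py <<'E'
PY=0.072
K={1:(.5077,.0993),2:(.5164,-.0196),3:(.5250,-.1388)}
def show(t):
    s=st(); print(t,'t%.2f'%s['time'],'p',s['tcp_pos'].round(4),'yaw %.4f'%(yaw(s)-PY),'F',s['force'].round(2),'T',s['torque'].round(3),'op %.4f'%s['opening'],'g %.1f'%s['gripper_force'],flush=True); return s
def approach(k):
    x,y=K[k]; env.reach([x,y,.21],Q(PY)); env.grip(.045,20); show('above')
    print('hit',env.movel([x,y,.147],.06,rot=Q(PY),stop_force=8)); show('down')
    env.grip(0.0,30); return show('grip')
E
python3 - <<'E'
from h import *
approach(2)
q=np.array(st()['qpos']); q[6]-=0.02
env.goto_joints(q); show('q7-0.02')
E
```

```text
above t3.62 p [ 0.5165 -0.0194  0.2105] yaw 0.0002 F [ 0.6   0.65 -0.02] T [-0.008 -0.043  0.046] op 0.0450 g 0.0
hit False
down t4.82 p [ 0.5167 -0.0196  0.1473] yaw -0.0000 F [ 0.27 -0.35  0.08] T [0.019 0.006 0.004] op 0.0450 g 0.0
grip t5.18 p [ 0.5166 -0.0196  0.1474] yaw -0.0001 F [-1.35  0.78  5.18] T [0.054 0.185 0.026] op 0.0157 g 29.4
q7-0.02 t5.43 p [ 0.5167 -0.0196  0.1474] yaw -0.0199 F [-1.26  0.21  1.97] T [ 0.019  0.027 -0.028] op 0.0156 g 29.6
```

```bash
cat >> h.py <<'E'
def rock(k,thr=.14,step=.03,cap=.45):
    q0=np.array(st()['qpos']); q0[6]-=yaw()-PY
    env.goto_joints(q0); T0=st()['torque'][2]; res={}
    for sg in (1,-1):
        a=0.
        while a<cap:
            a+=step; q=q0.copy(); q[6]+=sg*a; env.goto_joints(q)
            T=np.mean([ (env.dwell(.02),st()['torque'][2])[1] for _ in range(3)])-T0
            print('%+.3f: %.3f'%(yaw()-PY,T),end='  ',flush=True)
            if -sg*T>thr: break
        print(); res[sg]=a
        env.goto_joints(q0)
    show('rocked %d'%k); return res
E
python3 - <<'E'
from h import *
print(rock(2))
E
```

```text
+0.029: -0.003  +0.059: -0.001  +0.089: -0.062  +0.119: -0.171  
-0.028: -0.038  -0.059: -0.021  -0.089: 0.078  -0.119: 0.150  
rocked 2 t8.58 p [ 0.5168 -0.0199  0.1474] yaw -0.0031 F [0.45 0.29 1.19] T [-0.003  0.064  0.018] op 0.0154 g 29.1
{1: 0.12, -1: 0.12}
```

Knob 2 is tight: the spring picks up at about 0.06 rad each way. Next is knob 1.

```bash
cat >> h.py <<'E'
def leave():
    env.grip(.045,20); p=st()['tcp_pos'].copy(); p[2]=.21; env.movel(p,.12); show('left')
E
python3 - <<'E'
from h import *
leave(); approach(1); print(rock(1))
E
```

```text
left t9.65 p [ 0.5164 -0.0193  0.2097] yaw 0.0004 F [-0.33  0.56 -0.11] T [-0.036 -0.001 -0.017] op 0.0451 g 0.0
above t10.42 p [0.5077 0.0978 0.2099] yaw -0.0027 F [-0.94 -0.14  0.03] T [-0.017 -0.022 -0.036] op 0.0449 g 0.0
hit False
down t11.62 p [0.508  0.0993 0.1473] yaw -0.0000 F [-0.1  -0.82 -0.62] T [ 0.03   0.022 -0.013] op 0.0448 g 0.0
grip t11.98 p [0.5079 0.0994 0.1473] yaw 0.0001 F [-1.82  0.31  3.74] T [ 0.024  0.19  -0.02 ] op 0.0153 g 29.8
+0.030: 0.042  +0.060: -0.000  +0.089: -0.040  +0.119: -0.088  +0.149: -0.213  
-0.028: 0.047  -0.059: 0.034  -0.089: 0.067  -0.118: 0.174  
rocked 1 t15.45 p [0.5078 0.0993 0.1474] yaw -0.0026 F [-0.83  3.4   3.81] T [0.735 0.168 0.096] op 0.0155 g 29.9
{1: 0.15, -1: 0.12}
```

Knob 1 is tight too, so knob 3 should be the loose one. I'll rock it to confirm.

```bash
python3 - <<'E'
from h import *
leave(); approach(3); env.dwell(.2); r=rock(3); print(r)
E
```

```text
left t16.52 p [0.5074 0.0991 0.2097] yaw 0.0003 F [ 0.04  0.48 -0.39] T [-0.023  0.027  0.056] op 0.0450 g 0.0
above t17.68 p [ 0.5254 -0.137   0.2098] yaw 0.0030 F [ 0.32 -0.81 -0.06] T [-0.004 -0.014 -0.023] op 0.0450 g 0.0
hit False
down t18.88 p [ 0.5252 -0.1389  0.1473] yaw -0.0001 F [1.05 0.25 0.19] T [-0.018  0.018 -0.045] op 0.0446 g 0.0
grip t19.24 p [ 0.5252 -0.1388  0.1473] yaw 0.0001 F [-1.21  1.06  3.55] T [0.081 0.183 0.014] op 0.0157 g 30.4
+0.029: 0.102  +0.059: 0.053  +0.089: 0.085  +0.119: 0.100  +0.149: 0.084  +0.179: 0.089  +0.209: 0.095  +0.239: 0.086  +0.269: 0.091  +0.299: 0.102  +0.329: 0.057  +0.359: 0.017  +0.389: -0.024  +0.419: -0.143  
-0.028: -0.039  -0.058: -0.064  -0.089: -0.081  -0.119: -0.067  -0.149: -0.118  -0.179: -0.089  -0.209: -0.076  -0.239: -0.073  -0.269: -0.088  -0.299: -0.086  -0.329: -0.083  -0.359: -0.079  -0.389: 0.019  -0.418: 0.119  -0.448: 0.202  
rocked 3 t29.38 p [ 0.5249 -0.1389  0.1473] yaw 0.0017 F [-0.1  -0.08  6.82] T [-0.043 -0.082  0.089] op 0.0154 g 30.8
{1: 0.42000000000000015, -1: 0.4500000000000002}
```

Knob 3 is the loose one, free to about ±0.35 rad. Pulling it off now.

```bash
python3 - <<'E'
from h import *
env.grip(0,40); p=st()['tcp_pos'].copy(); p[2]=.20
env.movel(p,.06); show('lift'); p[2]=.28; env.movel(p,.15); show('up')
env.reach([.464,.384,.28],Q(PY)); env.dwell(.2); show('over bowl')
i,d,c=cam('wrist'); cv2.imwrite('pics/w2.png',i)
E
```

```text
lift t30.62 p [ 0.5246 -0.1388  0.1997] yaw 0.0001 F [-0.6   0.37 -0.73] T [0.009 0.031 0.01 ] op 0.0151 g 39.5
up t31.31 p [ 0.5245 -0.1385  0.2793] yaw 0.0004 F [-0.49  0.4  -1.08] T [-0.034  0.019 -0.008] op 0.0153 g 39.5
over bowl t33.42 p [0.4646 0.3831 0.2801] yaw -0.0017 F [ 0.92  0.13 -0.47] T [-0.039  0.005  0.015] op 0.0154 g 39.5
```

View pics/w2.png

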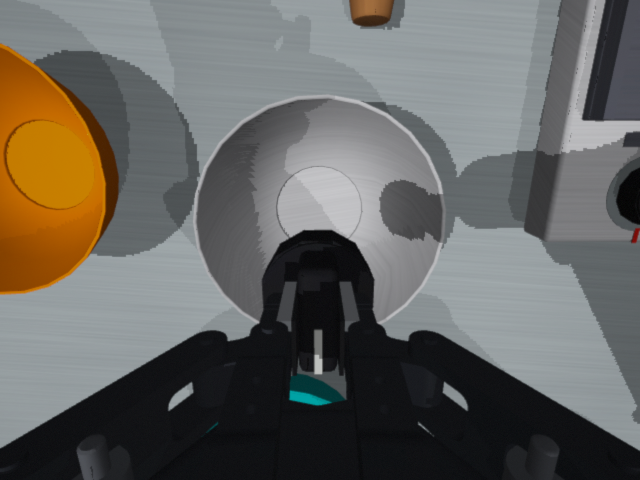

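The knob is in the grip at (318,290), and the grey bowl's floor disc is at (319,204). I'll check the disc's position by ray, then lower.

```bash
python3 - <<'E'
from h import *
c=calibration('wrist'); f=ray(319,204,.005,c); print('floor',f.round(4))
x,y=f[:2] if np.hypot(f[0]-.464,f[1]-.384)<.012 else (.464,.384)
env.movel([x,y,.14],.12); show('in')
print('hit',env.movel([x,y,.101],.04,stop_force=4)); show('low')
env.grip(.04,20); env.dwell(.2); show('open')
env.movel([x,y,.28],.12); env.reach([x-.03,y-.0,.33],Q(PY)); show('away')
i,d,c=cam('wrist'); cv2.imwrite('pics/w3.png',i)
i,d,c=cam('side'); cv2.imwrite('pics/s3.png',i)
E
```

```text
floor [0.4693 0.382  0.005 ]
in t34.78 p [0.4697 0.3822 0.1408] yaw -0.0001 F [-1.13 -0.28 -0.58] T [-0.064 -0.049 -0.037] op 0.0148 g 39.5
hit True
low t35.70 p [0.4691 0.3817 0.1014] yaw -0.0001 F [-0.92 -0.14  5.62] T [-0.018  0.152  0.008] op 0.0151 g 40.2
open t36.26 p [0.4683 0.3814 0.1006] yaw 0.0002 F [0.64 0.11 0.29] T [0.022 0.005 0.026] op 0.0401 g 0.0
away t38.24 p [0.439  0.3824 0.3306] yaw 0.0011 F [ 0.55  0.49 -0.7 ] T [ 0.002  0.012 -0.004] op 0.0401 g 0.0
```

View pics/w3.png

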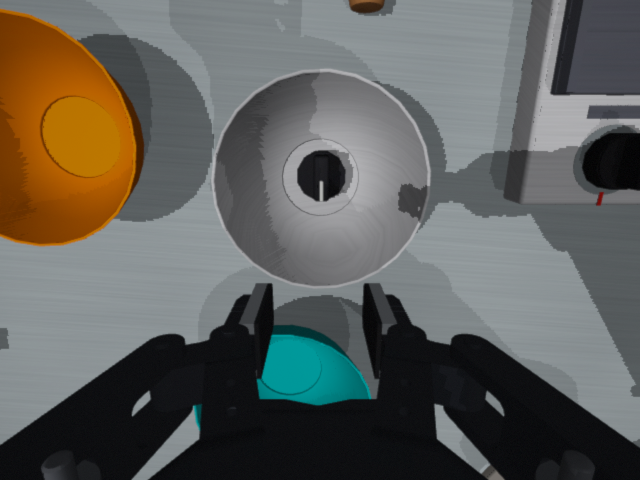

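View pics/s3.png

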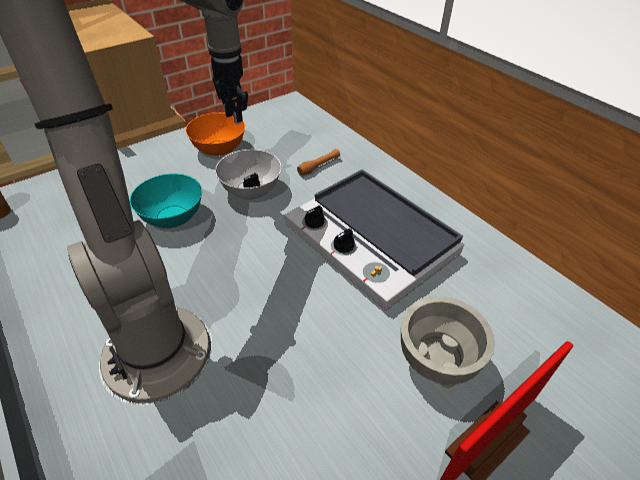

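The wrist view shows the knob upright on the bowl's floor at (321,175). The side view shows knobs 1 and 2 still seated at (314,215) and (344,240), with the bare brass stem at (376,270). The bowl, pestle, molcajete and board look unmoved.

```bash
python3 -c "
from h import *
print(job.job_done())"
```

```text
the job is handed in; nothing more can be done
None
```

The right-hand (-y) knob was the loose one; it is now in the aluminium bowl, the two tight knobs are seated and turned back to off, and the job was handed in at about 38 s.

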